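Set four turned finials out in their drip trays

ROBOT

A 6-joint arm with a two-finger parallel gripper is mounted at the origin on the work surface. World frame = base frame: x ahead of the robot, y to its left, z up, the work surface at z = 0. Lengths are in mm, angles in rad, forces in N, time in s.
With the tool pointing down it reaches from about 300 to 775 mm from the base axis. Payload 14.6 kg.
Tool frame: the origin (TCP) lies at the very end of the fingers, on their centre line; the grasp point (between the pads) lies 19 mm behind it; z points along the fingers, y is the line along which they close (so a half turn about z gives the same grasp; the last joint's range is limited). The gripper opens to 94 mm and grips with 3 to 60 N. Pads are 16 mm wide; open, the fingers measure 119 mm over their backs; the gripper's body (75 mm by 177 mm) begins 78 mm behind the grasp point.
Start: joints at [-1.189, 0.3, 1.521, -0, 1.321, -0.067], TCP at [238.628, -495.526, 205.446] pointing down, gripper open.
Joint ranges: [-3.03, 3.03], [-0.79, 2.21], [0.23, 2.52], [-1.04, 4.18], [0, 3.07], [-2.55, 2.55]. Speed limits (rad/s): [2.22, 2.22, 2.57, 3.14, 3.14, 3.14].

INTERFACE

Orientations are given as [roll, pitch, yaw] about the fixed x, y, z axes, in that order (R = Rz(yaw) Ry(pitch) Rx(roll)).
In Python, from cell import manip, camera, get_calibration gives the robot as it stands.
- The arm moves only by the tool arm_command, never from a script. Its argument "targets" is a list of rows, each an object of numbers: "hand": the opening, from -1 (shut) to 1 (fully open), so that 0 is half open; "x", "y", "z": the shift along the tool's x, y, z in m; "yaw": the turn about the tool's z in rad. In form: [{"hand": .., "x": .., "y": .., "z": .., "yaw": ..}, ...]. A call has 1 to 10 rows; each row shifts and turns the commanded pose from where the row before left it, along the tool's axes as they then stand; what a row does not reach is not made up. A row lasts 1/10 s, in which the tool goes at most 50 mm and 8.59 degrees, less where a joint would pass 70% of its speed; a pose out of reach is approached as far as the arm can. A call is refused whole if a number of a shift passes 0.05 or a number of a turn 0.15, either way. A call with a gripper value outside its range is refused whole. The fingers move at their own pace and stop on an object; "newtons" is the grip in N (left out, the last holds). Time passes only in rows, so rows that do not move let the fingers close. It gives the time, the measured TCP pose, the force, the opening and the grip force at its end, in the units of the state.
- manip.read_state(): the state, without advancing time (a new reading comes with each control period).
- camera(name): name is "scene" or "top" or "wrist"; returns the picture (480x640x3 uint8, red, green, blue); there is no depth.
- get_calibration(name): a dict with "K" (3x3 intrinsics, pixels), "cam_to_world" (4x4, takes a point from camera to world coordinates). Camera axes: x right, y up, looking along -z (the intrinsics and any distortion apply to the point x, -y, -z); pixel columns grow to the right and rows downward; lengths in mm; the calibration is good to about 2 mm. A picture is of the moment at which its call begins: read the wrist's pose just before it. get_calibration takes no time and is no camera call; for the wrist camera it gives the pose at the moment of the call.
- manip.sign_off(): hands the job in; it is judged then, once.
The state is a dict: "clock": time; "joints": joint angles; "qd": joint speeds; "effort": joint torques, N m; "eef_pos": TCP position; "eef_rot": TCP orientation; "wrist_force": force on the tool from outside, world axes, zero at the start; "moment": the same for the moment, N m; "finger_gap": finger opening in mm; "finger_force": force on a finger pad.
Only numpy, scipy, OpenCV 4.12 (cv2) and the standard library are available. Lean on these libraries where they do the work, as an engineer would, in place of code of your own. Each camera call takes 0.05 s, during which the arm holds its last target. There are 200 camera calls.

TASK

Put the four finished wooden finials into the metal drip trays to dry: the two with round feet into the round dishes and the two with square feet into the square trays, the larger of each in the larger and the smaller in the smaller, each standing upright with its whole foot flat on the tray's floor inside the rim. Set them down without dropping them or knocking any over, and leave the two plain wooden blanks where they stand.

Things in the scene. Friction and masses are not known exactly. Their poses are not given: they have to be found in the camera images.
- round_large_center (a point): Larger pale turned-wood finial, standing upright on the bench: round foot 56 mm in diameter and 12 mm thick at the bottom, slim neck, then a straight-sided round barrel 40 mm in diameter from 28 to 62 mm above its underside, and a small knop on top; 88 mm tall, about 90 (65 to 125) g. The point lies on its axis half-way up, 44 mm above its underside (on the barrel); z is its upright axis. Loose.
- round_small_center (a point): Smaller pale turned-wood finial, standing upright on the bench: round foot 36 mm in diameter and 8 mm thick at the bottom, slim neck, then a straight-sided round barrel 26 mm in diameter from 18 to 46 mm above its underside, and a small knop on top; 64 mm tall, about 35 (25 to 50) g. The point lies on its axis half-way up, 32 mm above its underside (on the barrel); z is its upright axis. Loose.
- square_large_center (a point): Larger pale turned-wood finial, standing upright on the bench: square foot 54 mm across and 12 mm thick at the bottom, slim neck, then a straight-sided round barrel 40 mm in diameter from 28 to 62 mm above its underside, and a small knop on top; 88 mm tall, about 90 (65 to 125) g. The point lies on its axis half-way up, 44 mm above its underside (on the barrel); z is its upright axis, x and y are parallel to the sides of the square foot. Loose.
- square_small_center (a point): Smaller pale turned-wood finial, standing upright on the bench: square foot 34 mm across and 8 mm thick at the bottom, slim neck, then a straight-sided round barrel 26 mm in diameter from 18 to 46 mm above its underside, and a small knop on top; 64 mm tall, about 35 (25 to 50) g. The point lies on its axis half-way up, 32 mm above its underside (on the barrel); z is its upright axis, x and y are parallel to the sides of the square foot. Loose.
- dish_round_large_floor (a point): Larger bare aluminium round dish, fixed to the bench: 80 mm inside and 90 mm outside diameter, rim 5 mm thick and 10 mm high above the bench, floor 4 mm above the bench. The point is the centre of its inner floor; z is up.
- dish_round_small_floor (a point): Smaller bare aluminium round dish, fixed to the bench: 60 mm inside and 70 mm outside diameter, rim 5 mm thick and 10 mm high above the bench, floor 4 mm above the bench. The point is the centre of its inner floor; z is up.
- tray_square_large_floor (a point): Larger bare aluminium square tray, fixed to the bench: 78 mm inside and 88 mm outside width (both ways), rim 5 mm thick and 10 mm high above the bench, floor 4 mm above the bench. The point is the centre of its inner floor; z is up, x and y are parallel to its sides.
- tray_square_small_floor (a point): Smaller bare aluminium square tray, fixed to the bench: 58 mm inside and 68 mm outside width (both ways), rim 5 mm thick and 10 mm high above the bench, floor 4 mm above the bench. The point is the centre of its inner floor; z is up, x and y are parallel to its sides.
- blank_round_mid (a point): Plain pale wooden cylinder (turning blank) standing upright, 44 mm in diameter, 75 mm tall, no foot, neck or knop; not to be moved. The point is its centre, 37.5 mm above its underside. Loose.
- blank_square_mid (a point): Plain pale square wooden block (turning blank) standing upright, 42 x 42 mm, 70 mm tall; not to be moved. The point is its centre, 35 mm above its underside; x and y are parallel to its sides. Loose.
There are look-alikes about, which are no part of the job. What is shaped like the part that bears round_large_center but orange or turquoise is not meant.

How it is judged (in metres and radians):
At the end, for the whole second after the job is handed in: Each finial stands upright (within 0.08 rad) in the tray of its own foot shape and size, its axis within 15 mm of the tray's centre and its foot on the tray's floor (height within 3 mm), released and at rest; both blanks are within 15 mm of where they started (horizontal distance between round_large_center and dish_round_large_floor below 0.015 m and z of round_large_center in the frame of dish_round_large_floor between 0.041 and 0.047 m and angle between each of round_large_center, round_small_center, square_large_center, square_small_center's own z axis and vertical below 0.08 rad and linear speed of each of round_large, round_small, square_large, square_small below 0.02 m/s and contact force between each of round_large, round_small, square_large, square_small and the fingers below 0.1 N and horizontal distance between round_small_center and dish_round_small_floor below 0.015 m and z of round_small_center in the frame of dish_round_small_floor between 0.029 and 0.035 m and horizontal distance between square_large_center and tray_square_large_floor below 0.015 m and z of square_large_center in the frame of tray_square_large_floor between 0.041 and 0.047 m and horizontal distance between square_small_center and tray_square_small_floor below 0.015 m and z of square_small_center in the frame of tray_square_small_floor between 0.029 and 0.035 m and distance of each of blank_round_mid, blank_square_mid from where it was at the start of the episode below 0.015 m); the robot touches nothing.
It fails at once if a plain turning blank is shifted more than 15 mm or knocked over (distance of any of blank_round_mid, blank_square_mid from where it was at the start of the episode above 0.015 m or angle between any of blank_round_mid, blank_square_mid's own z axis and vertical above 0.5 rad).
It fails at once if a finial is dropped or thrown (moves faster than 0.8 m/s, as after a fall of over 30 mm, with no finger touching it) ((linear speed of round_large above 0.8 m/s and contact force between round_large and the fingers below 0.05 N) or (linear speed of round_small above 0.8 m/s and contact force between round_small and the fingers below 0.05 N) or (linear speed of square_large above 0.8 m/s and contact force between square_large and the fingers below 0.05 N) or (linear speed of square_small above 0.8 m/s and contact force between square_small and the fingers below 0.05 N)).
It fails at once if a finial is knocked over (leans more than 60 degrees) (angle between any of round_large_center, round_small_center, square_large_center, square_small_center's own z axis and vertical above 1.05 rad).
It also fails if it takes over 115 s, if anything falls off the work surface, if the arm or the gripper's body presses on something with over 40 N, if the wrist force passes 120 N, or if a joint passes its speed limit or range.

## Working session

There is one attempt and no reset: what is moved stays moved. The work goes in short steps, Python scripts to look and compute and a tool call to move; the robot and the scene stay as the last step left them, time stands still between calls to the robot, and variables do not carry over. Pictures are saved under pics/ and viewed, at most 14 in all, crops included, and the job is handed in when it is done.

Besides the shell and the picture viewer there is one more tool, called after "Emit:" by a JSON object that holds its "name" and its "arguments". arm_command: Moves the arm, as the interface text tells. Its arguments: {"type":"object","properties":{"targets":{"type":"array"},"newtons":{"type":"number"}},"required":["targets"]}

```bash
mkdir -p pics
python3 - <<'E'
from cell import manip,camera,get_calibration
import cv2,numpy as np
for n in ("scene","top"):
    im=camera(n); cv2.imwrite(f"pics/{n}0.png",im[:,:,::-1]); c=get_calibration(n); print(n,c)
s=manip.read_state(); print(s)
E
ls
```

```text
scene {'K': array([[548.45386702,   0.        , 317.73842899],
       [  0.        , 548.45386702, 245.023351  ],
       [  0.        ,   0.        ,   1.        ]]), 'cam_to_world': array([[ 6.99598054e-01, -6.07960015e-01,  3.75429332e-01,
         9.21759186e+02],
       [ 7.14338980e-01,  5.82728344e-01, -3.87488709e-01,
        -3.97591525e+02],
       [ 1.68043287e-02,  5.39270153e-01,  8.41965152e-01,
         9.71465134e+02],
       [ 0.00000000e+00,  0.00000000e+00,  0.00000000e+00,
         1.00000000e+00]])}
top {'K': array([[501.5994968 ,   0.        , 318.68273749],
       [  0.        , 501.5994968 , 242.7080115 ],
       [  0.        ,   0.        ,   1.        ]]), 'cam_to_world': array([[ 1.76058641e-03,  9.96272983e-01, -8.62382947e-02,
         4.45534055e+02],
       [-9.99988754e-01,  2.13377676e-03,  4.23544471e-03,
         1.76049617e+01],
       [ 4.40367240e-03,  8.62298680e-02,  9.96265536e-01,
         1.04606732e+03],
       [ 0.00000000e+00,  0.00000000e+00,  0.00000000e+00,
         1.00000000e+00]])}
{'clock': 0.1, 'joints': array([-1.18859696e+00,  3.00398762e-01,  1.52153632e+00,  1.00236581e-05,
        1.32070481e+00, -6.65959503e-02]), 'qd': array([ 0.00115649, -0.00243815, -0.00184158,  0.00047412,  0.00177754,
       -0.00110741]), 'effort': array([ 1.49989999e-03, -5.32643294e+01, -3.53285122e+01,  7.09995534e-02,
        2.34946684e-02, -6.59221951e-05]), 'eef_pos': array([ 238.54467938, -495.30573263,  204.94494505]), 'eef_rot': array([-3.14054838e+00, -7.93780335e-05,  4.48792794e-01]), 'wrist_force': array([ 0.26627737, -0.38062433, -1.01819144]), 'moment': array([ 0.01954256, -0.02603043, -0.04467002]), 'finger_force': 0.0, 'finger_gap': 93.80573670919604}
pics
```

View pics/top0.png

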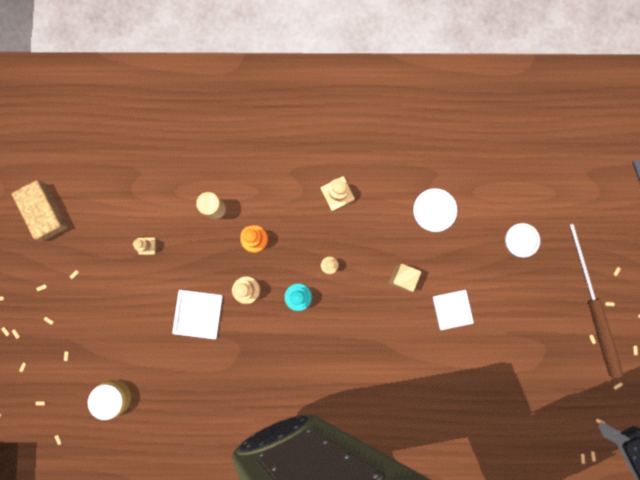

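View pics/scene0.png

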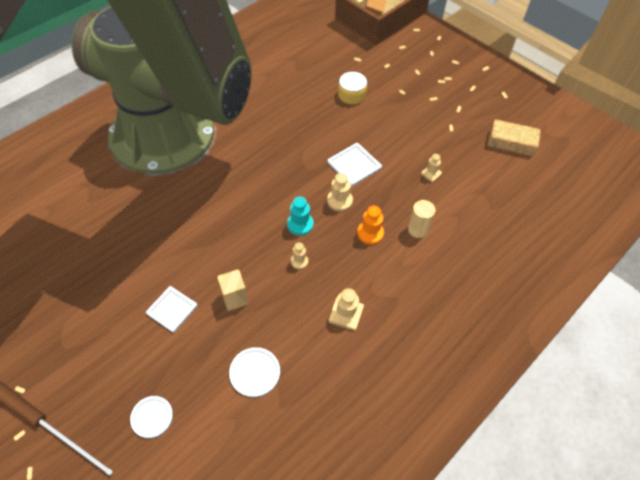

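The top view shows:
- **Candidates for round_large:** pale at (246,290), orange at (254,238), turquoise at (298,296). Pale with a round foot fits the description; the coloured ones are look-alikes.
- **Other finials:** round_small at (330,265), square_large at (337,193), square_small at (147,245).
- **Blanks:** round at (211,206), square at (407,277).
- **Trays:** round dishes at (435,210) and (523,240), square trays at (198,314) and (453,310). The white-topped can at (109,400) is not a tray.

Next I'll check this in one enlarged crop and measure from masks.

```bash
cat > h.py <<'E'
import numpy as np,cv2
from cell import manip,camera,get_calibration
def proj(c,P):
    T=np.linalg.inv(c["cam_to_world"]); p=T[:3,:3]@np.array(P,float)+T[:3,3]; q=c["K"]@np.array([p[0],-p[1],-p[2]]); return q[:2]/q[2]
def ray(c,u,v,z):
    d=np.linalg.solve(c["K"],[u,v,1]); d=c["cam_to_world"][:3,:3]@np.array([d[0],-d[1],-d[2]]); o=c["cam_to_world"][:3,3]
    return (o+d*(z-o[2])/d[2])
def blobs(m,amin=100,amax=6000):
    cs,_=cv2.findContours(m.astype(np.uint8),cv2.RETR_EXTERNAL,cv2.CHAIN_APPROX_NONE)
    return [c for c in cs if amin<cv2.contourArea(c)<amax]
E
python3 - <<'E'
from h import *
for n in("top","scene"):
    im=cv2.imread(f"pics/{n}0.png"); c=get_calibration(n); hsv=cv2.cvtColor(im,cv2.COLOR_BGR2HSV); H,S,V=cv2.split(hsv)
    print(n,"white")
    for b in blobs((S<60)&(V>170)):
        r=cv2.minAreaRect(b); 
        if r[0][1]>60: print(np.round(r[0],1),np.round(r[1],1),round(r[2],1),np.round(ray(c,*r[0],10)))
    m=(H>14)&(H<32)&(S>50)&(V>150); print("wood")
    for b in blobs(m):
        r=cv2.minAreaRect(b); print(np.round(r[0],1),np.round(r[1],1),round(r[2],1),np.round(ray(c,*r[0],0)))
im=cv2.imread("pics/top0.png")
a=cv2.resize(im[170:340,125:275],None,fx=2.6,fy=2.6,interpolation=2); b=cv2.resize(im[170:340,275:425],None,fx=2.6,fy=2.6,interpolation=2)
cv2.imwrite("pics/c0.png",np.hstack([a,b]))
E
```

```text
top white
[104.3 401.8] [33.9 36.1] 45.0 [213. 445.  10.]
[452.6 309.4] [35.3 35.3] 78.2 [ 398. -262.   10.]
[196.8 314. ] [45.3 45.4] 7.4 [388. 262.  10.]
[405.3 275.9] [ 7.3 22.2] 57.5 [ 467. -166.   10.]
[582.5 261.5] [78.4  4. ] 73.2 [ 497. -533.   10.]
[522.5 240. ] [34. 35.] 90.0 [ 542. -410.   10.]
[211.7 203.2] [10.7 18.4] 5.7 [617. 237.  10.]
[435.  209.5] [43. 44.] 90.0 [ 605. -229.   10.]
wood
[245.5 290. ] [26. 27.] 90.0 [437. 165.   0.]
[405.1 276.7] [26.4 23.5] 23.2 [ 465. -167.    0.]
[329. 265.] [16. 16.] 90.0 [489.  -8.   0.]
[144.  245.5] [17. 22.] 90.0 [529. 378.   0.]
[251.  238.5] [25. 20.] 90.0 [545. 155.   0.]
[210.3 205.8] [29.7 21.9] 45.0 [614. 242.   0.]
[ 35.6 209.5] [51.6 28.9] 64.1 [605. 608.   0.]
[337.3 193.1] [27.3 26.4] 63.4 [641. -26.   0.]
scene white
[ 75.6 446.4] [88.6  5.4] 36.7 [ 498. -528.   10.]
[151.  416.5] [38.9 44.5] 45.0 [ 545. -409.   10.]
[254.5 371.5] [49. 51.] 90.0 [ 608. -228.   10.]
[170.8 307.7] [35.9 39.5] 38.7 [ 399. -261.   10.]
[354.1 162.7] [35.2 43.9] 58.7 [390. 263.  10.]
[352.5  80.5] [19. 27.] 90.0 [195. 463.  10.]
[34.8 77.6] [23.3 89.4] 63.4 [-370. -122.   10.]
wood
[347.5 307.2] [30.7 38.8] 17.7 [633. -10.   0.]
[232.9 288.4] [35.4 25. ] 71.6 [ 445. -145.    0.]
[299. 255.] [26. 18.] 90.0 [479.   4.   0.]
[370.  233.5] [25.8 16.2] 9.0 [545. 151.   0.]
[374. 216.] [18.4 17. ] 45.0 [520. 191.   0.]
[421.7 218. ] [23.5 38.5] 13.4 [596. 262.   0.]
[341.5 192.3] [26.6 35.8] 17.1 [425. 186.   0.]
[434.1 167. ] [18.9 27.4] 29.7 [522. 396.   0.]
[515.5 133.7] [49.5 21.4] 12.1 [592. 623.  -0.]
[352.3  92.4] [29.2 17.7] 2.1 [218. 439.   0.]
[549.   46.3] [217.7  60.5] 30.5 [465. 970.   0.]
[378.    6.5] [13. 52.] 90.0 [ 19. 756.   0.]
```

View pics/c0.png

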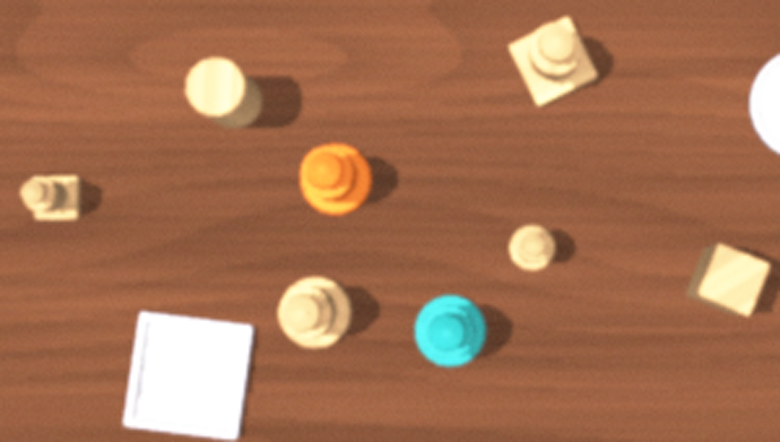

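The crop confirms the pale round-foot finial at (246,290); the orange and turquoise copies are decoys. The square-foot pair is at (338,194) and (147,246), and the small round one is at (330,265).

Run:
```python
from h import *
t=get_calibration("top"); s=get_calibration("scene")
for n,u,v,zf,h in [("RL",246.2,290,12,88),("RS",329.6,265,8,64),("SL",338,193.8,12,88),("SS",146.9,246.2,8,64)]:
    p=ray(t,u,v,zf); q=p.copy(); q[2]=h
    print(n,np.round(p,1),"knop top",np.round(proj(t,q),1),"scene foot",np.round(proj(s,p),1),"knop",np.round(proj(s,q),1))
```

```text
RL [437.4 161.7  12. ] knop top [240.6 290.3] scene foot [338.  198.2] knop [339.7 175.9]
RS [489.1  -9.5   8. ] knop top [330.3 263.8] scene foot [297.4 259.9] knop [297.  245.1]
SL [637.6 -26.9  12. ] knop top [339.7 186.6] scene foot [343.6 311.7] knop [345.9 293.4]
SS [527.4 369.3   8. ] knop top [137.3 243.9] scene foot [429.4 172.1] knop [434.1 155.5]
```

Emit:
{"name": "arm_command", "arguments": {"targets": [{"yaw": 0.1496},{"yaw": 0.1496},{"yaw": 0.1496},{"hand": 1},{"hand": 1}]}}

```text
schema error: expected keys hand, x, y, z, yaw
```

Emit:
{"name": "arm_command", "arguments": {"targets": [{"hand": 1,"x": 0,"y": 0,"z": 0,"yaw": 0.1496},{"hand": 1,"x": 0,"y": 0,"z": 0,"yaw": 0.1496},{"hand": 1,"x": 0,"y": 0,"z": 0,"yaw": 0.1496},{"hand": 1,"x": 0,"y": 0,"z": 0,"yaw": 0}]}}

```text
clock: 0.5
eef_pos: [238.6, -495.4, 205.1]
eef_rot: [-3.141, 0.0, -0.003]
wrist_force: [0.0, 0.1, -0.7]
finger_gap: 94.1
finger_force: 0.0
```

Emit:
{"name": "arm_command", "arguments": {"targets": [{"hand": 1,"x": 0.015,"y": -0.03,"z": 0,"yaw": 0},{"hand": 1,"x": 0.015,"y": -0.03,"z": 0,"yaw": 0},{"hand": 1,"x": 0.015,"y": -0.03,"z": 0,"yaw": 0},{"hand": 1,"x": 0.015,"y": -0.03,"z": 0,"yaw": 0},{"hand": 1,"x": 0.015,"y": -0.03,"z": 0,"yaw": 0},{"hand": 1,"x": 0.015,"y": -0.03,"z": 0,"yaw": 0},{"hand": 1,"x": 0.015,"y": -0.03,"z": 0,"yaw": 0},{"hand": 1,"x": 0.015,"y": -0.03,"z": 0,"yaw": 0},{"hand": 1,"x": 0.015,"y": -0.03,"z": 0,"yaw": 0},{"hand": 1,"x": 0.015,"y": -0.03,"z": 0,"yaw": 0}]}}

```text
clock: 1.5
eef_pos: [389.0, -194.2, 205.4]
eef_rot: [-3.142, -0.0, 0.005]
wrist_force: [1.5, -0.8, 0.1]
finger_gap: 94.3
finger_force: 0.0
```

Emit:
{"name": "arm_command", "arguments": {"targets": [{"hand": 1,"x": 0.016,"y": -0.03,"z": 0,"yaw": 0},{"hand": 1,"x": 0.016,"y": -0.03,"z": 0,"yaw": 0},{"hand": 1,"x": 0.016,"y": -0.03,"z": 0,"yaw": 0},{"hand": 1,"x": 0.016,"y": -0.03,"z": 0,"yaw": 0},{"hand": 1,"x": 0.016,"y": -0.03,"z": 0,"yaw": 0},{"hand": 1,"x": 0,"y": 0,"z": 0,"yaw": 0},{"hand": 1,"x": 0,"y": 0,"z": 0,"yaw": 0}]}}

```text
clock: 2.2
eef_pos: [468.5, -45.3, 205.2]
eef_rot: [3.142, 0.001, 0.005]
wrist_force: [0.3, -0.7, 0.5]
finger_gap: 93.7
finger_force: 0.0
```

Run:
```python
from h import *
c=get_calibration("wrist"); im=camera("wrist"); cv2.imwrite("pics/w1.png",im[:,:,::-1]); print(c)
for P in [(489,-9.5,8),(489,-9.5,64)]: print(proj(c,P))
```

```text
{'K': array([[430.08423858,   0.        , 313.01739853],
       [  0.        , 430.08423858, 237.67835534],
       [  0.        ,   0.        ,   1.        ]]), 'cam_to_world': array([[ 5.14344612e-03,  9.72814262e-01,  2.31529603e-01,
         5.34051194e+02],
       [-9.99986101e-01,  4.73539660e-03,  2.31811947e-03,
        -4.50293794e+01],
       [ 1.15871519e-03, -2.31538308e-01,  9.72825097e-01,
         3.84574831e+02],
       [ 0.00000000e+00,  0.00000000e+00,  0.00000000e+00,
         1.00000000e+00]])}
[271.68965998 187.97436024]
[264.78874784 196.87767271]
```

View pics/w1.png

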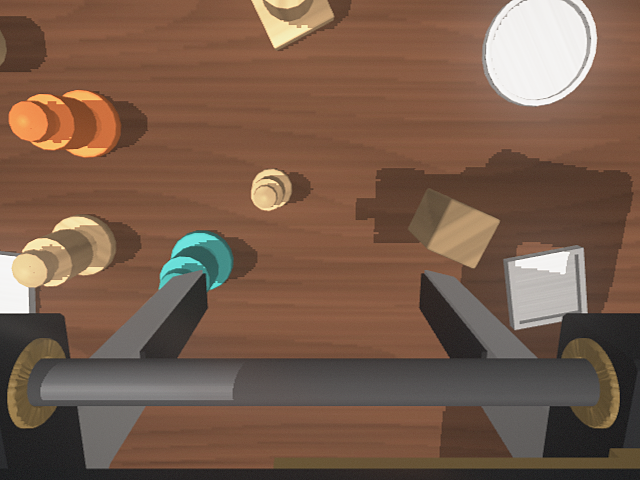

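The wrist view has the round_small foot at about (273,188) and its knop at (264,195). The predictions were (272,188) and (265,197), so the estimate is good to about 1 mm. I'll grasp it.

Emit:
{"name": "arm_command", "arguments": {"targets": [{"hand": 1,"x": 0.0105,"y": -0.018,"z": 0.02,"yaw": 0},{"hand": 1,"x": 0.0105,"y": -0.018,"z": 0.02,"yaw": 0},{"hand": 1,"x": 0,"y": 0,"z": 0.03,"yaw": 0},{"hand": 1,"x": 0,"y": 0,"z": 0.03,"yaw": 0},{"hand": 1,"x": 0,"y": 0,"z": 0.03,"yaw": 0},{"hand": 1,"x": 0,"y": 0,"z": 0.02,"yaw": 0},{"hand": 1,"x": 0,"y": 0,"z": 0.02,"yaw": 0},{"hand": 1,"x": 0,"y": 0,"z": 0.019,"yaw": 0},{"hand": 1,"x": 0,"y": 0,"z": 0,"yaw": 0},{"hand": 1,"x": 0,"y": 0,"z": 0,"yaw": 0}]}}

```text
clock: 3.25
eef_pos: [489.6, -10.3, 17.0]
eef_rot: [3.142, 0.0, -0.0]
wrist_force: [0.8, 0.1, 0.7]
finger_gap: 93.9
finger_force: 0.0
```

Emit:
{"name": "arm_command", "arguments": {"targets": [{"hand": -0.3,"x": 0,"y": 0,"z": 0,"yaw": 0},{"hand": -0.3,"x": 0,"y": 0,"z": 0,"yaw": 0},{"hand": -0.3,"x": 0,"y": 0,"z": 0,"yaw": 0},{"hand": -1,"x": 0,"y": 0,"z": 0,"yaw": 0},{"hand": -1,"x": 0,"y": 0,"z": 0,"yaw": 0},{"hand": -1,"x": 0,"y": 0,"z": 0,"yaw": 0},{"hand": -1,"x": 0,"y": 0,"z": 0,"yaw": 0},{"hand": -1,"x": 0,"y": 0,"z": 0,"yaw": 0}], "newtons": 8}}

```text
clock: 4.05
eef_pos: [489.6, -9.5, 16.4]
eef_rot: [-3.142, 0.0, 0.0]
wrist_force: [-0.8, -0.2, -0.3]
finger_gap: 33.7
finger_force: 0.0
```

Emit:
{"name": "arm_command", "arguments": {"targets": [{"hand": -1,"x": 0,"y": 0,"z": 0,"yaw": 0},{"hand": -1,"x": 0,"y": 0,"z": 0,"yaw": 0},{"hand": -1,"x": 0,"y": 0,"z": 0,"yaw": 0},{"hand": -1,"x": 0,"y": 0,"z": 0,"yaw": 0},{"hand": -1,"x": 0,"y": 0,"z": 0,"yaw": 0}]}}

```text
clock: 4.55
eef_pos: [489.6, -9.5, 16.4]
eef_rot: [-3.142, 0.0, -0.0]
wrist_force: [0.2, 0.3, 0.0]
finger_gap: 25.2
finger_force: 8.0
```

Emit:
{"name": "arm_command", "arguments": {"targets": [{"hand": -1,"x": 0,"y": 0,"z": -0.01,"yaw": 0},{"hand": -1,"x": 0,"y": 0,"z": -0.02,"yaw": 0},{"hand": -1,"x": 0,"y": 0,"z": -0.03,"yaw": 0},{"hand": -1,"x": 0,"y": 0,"z": -0.03,"yaw": 0},{"hand": -1,"x": 0,"y": 0,"z": -0.03,"yaw": 0},{"hand": -1,"x": 0,"y": 0,"z": -0.015,"yaw": 0},{"hand": -1,"x": 0.002,"y": 0.01,"z": 0,"yaw": 0},{"hand": -1,"x": 0.004,"y": 0.02,"z": 0,"yaw": 0},{"hand": -1,"x": 0.004,"y": 0.03,"z": 0,"yaw": 0},{"hand": -1,"x": 0.004,"y": 0.03,"z": 0,"yaw": 0}]}}

```text
clock: 5.55
eef_pos: [503.3, -100.9, 150.6]
eef_rot: [-3.141, 0.001, 0.001]
wrist_force: [-0.4, -0.2, -0.4]
finger_gap: 25.8
finger_force: 8.0
```

Emit:
{"name": "arm_command", "arguments": {"targets": [{"hand": -1,"x": 0.004,"y": 0.03,"z": 0,"yaw": 0},{"hand": -1,"x": 0.004,"y": 0.03,"z": 0,"yaw": 0},{"hand": -1,"x": 0.004,"y": 0.03,"z": 0,"yaw": 0},{"hand": -1,"x": 0.004,"y": 0.03,"z": 0,"yaw": 0},{"hand": -1,"x": 0.004,"y": 0.03,"z": 0,"yaw": 0},{"hand": -1,"x": 0.004,"y": 0.03,"z": 0,"yaw": 0},{"hand": -1,"x": 0.004,"y": 0.03,"z": 0,"yaw": 0},{"hand": -1,"x": 0.004,"y": 0.03,"z": 0,"yaw": 0},{"hand": -1,"x": 0.004,"y": 0.03,"z": 0,"yaw": 0},{"hand": -1,"x": 0,"y": 0.02,"z": 0,"yaw": 0}]}}

```text
clock: 6.55
eef_pos: [538.8, -391.8, 149.8]
eef_rot: [-3.141, 0.001, -0.001]
wrist_force: [-0.0, 0.2, -0.8]
finger_gap: 26.0
finger_force: 8.0
```

Emit:
{"name": "arm_command", "arguments": {"targets": [{"hand": -1,"x": 0,"y": 0.02,"z": 0,"yaw": 0},{"hand": -1,"x": 0,"y": 0,"z": 0,"yaw": 0},{"hand": -1,"x": 0,"y": 0,"z": 0,"yaw": 0}]}}

```text
clock: 6.85
eef_pos: [539.0, -409.7, 150.2]
eef_rot: [-3.14, 0.001, -0.001]
wrist_force: [0.9, -0.1, -0.4]
finger_gap: 25.5
finger_force: 8.0
```

Run:
```python
from h import *
c=get_calibration("wrist"); im=camera("wrist"); cv2.imwrite("pics/w2.png",im[:,:,::-1]); print(manip.read_state()["eef_pos"],manip.read_state()["finger_gap"])
for P in [(543,-409.5,10),(606,-228.5,10)]: print(proj(c,P))
```

```text
[ 539.25820125 -409.16664419  150.60770702] 25.646588838308713
[312.38831668 218.86515056]
[ 61.65246577 133.22247799]
```

View pics/w2.png

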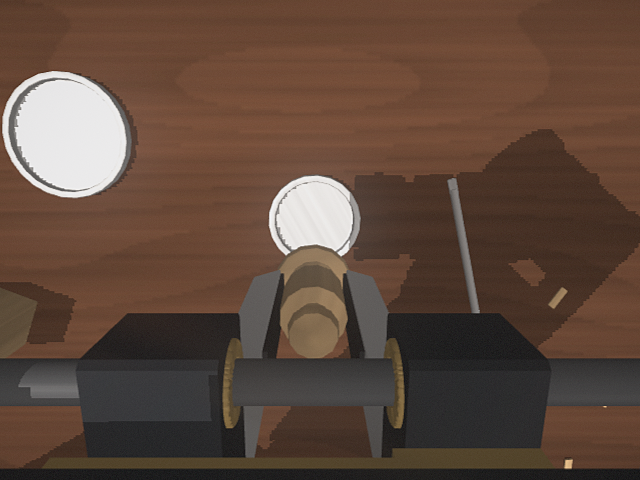

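The dish centre is at (314,218), against a predicted (312,219), so it matches. The finial is upright in the grip. I'll lower it.

Emit:
{"name": "arm_command", "arguments": {"targets": [{"hand": -1,"x": 0.0045,"y": 0.001,"z": 0.015,"yaw": 0},{"hand": -1,"x": 0,"y": 0,"z": 0.03,"yaw": 0},{"hand": -1,"x": 0,"y": 0,"z": 0.03,"yaw": 0},{"hand": -1,"x": 0,"y": 0,"z": 0.025,"yaw": 0},{"hand": -1,"x": 0,"y": 0,"z": 0.015,"yaw": 0},{"hand": -1,"x": 0,"y": 0,"z": 0.008,"yaw": 0},{"hand": -1,"x": 0,"y": 0,"z": 0.005,"yaw": 0},{"hand": -1,"x": 0,"y": 0,"z": 0,"yaw": 0},{"hand": -1,"x": 0,"y": 0,"z": 0.001,"yaw": 0},{"hand": -1,"x": 0,"y": 0,"z": 0,"yaw": 0}]}}

```text
clock: 7.9
eef_pos: [544.4, -410.8, 23.3]
eef_rot: [3.141, -0.001, -0.0]
wrist_force: [0.0, 0.5, -1.2]
finger_gap: 25.7
finger_force: 8.0
```

Emit:
{"name": "arm_command", "arguments": {"targets": [{"hand": -1,"x": 0,"y": 0,"z": 0.001,"yaw": 0},{"hand": -1,"x": 0,"y": 0,"z": 0.001,"yaw": 0},{"hand": -1,"x": 0,"y": 0,"z": 0,"yaw": 0},{"hand": -1,"x": 0,"y": 0,"z": 0,"yaw": 0}]}}

```text
clock: 8.3
eef_pos: [544.1, -410.6, 20.5]
eef_rot: [3.142, -0.0, -0.0]
wrist_force: [0.1, -0.0, -0.5]
finger_gap: 25.2
finger_force: 8.0
```

Emit:
{"name": "arm_command", "arguments": {"targets": [{"hand": -1,"x": 0,"y": 0,"z": 0.0007,"yaw": 0},{"hand": -1,"x": 0,"y": 0,"z": 0,"yaw": 0},{"hand": -1,"x": 0,"y": 0,"z": 0,"yaw": 0}]}}

```text
clock: 8.6
eef_pos: [544.2, -410.6, 20.4]
eef_rot: [3.141, -0.0, 0.0]
wrist_force: [-2.4, 1.9, 5.4]
finger_gap: 25.6
finger_force: 8.0
```

Contact felt (5 N up). I'll release, rise and head for round_large.

Emit:
{"name": "arm_command", "arguments": {"targets": [{"hand": -0.2,"x": 0,"y": 0,"z": 0,"yaw": 0},{"hand": -0.2,"x": 0,"y": 0,"z": 0,"yaw": 0},{"hand": -0.2,"x": 0,"y": 0,"z": 0,"yaw": 0},{"hand": 0.1,"x": 0,"y": 0,"z": 0,"yaw": 0},{"hand": 0.1,"x": 0,"y": 0,"z": -0.01,"yaw": 0},{"hand": 0.1,"x": 0,"y": 0,"z": -0.03,"yaw": 0},{"hand": 0.1,"x": 0,"y": 0,"z": -0.04,"yaw": 0},{"hand": 0.5,"x": 0,"y": 0,"z": -0.04,"yaw": 0},{"hand": 1,"x": 0,"y": 0,"z": -0.04,"yaw": 0},{"hand": 1,"x": 0,"y": 0,"z": -0.01,"yaw": 0}]}}

```text
clock: 9.6
eef_pos: [545.2, -411.4, 196.0]
eef_rot: [3.137, -0.006, 0.0]
wrist_force: [-0.8, -0.4, 0.9]
finger_gap: 72.4
finger_force: 0.0
```

Emit:
{"name": "arm_command", "arguments": {"targets": [{"hand": 1,"x": -0.005,"y": -0.03,"z": 0,"yaw": 0},{"hand": 1,"x": -0.005,"y": -0.03,"z": 0,"yaw": 0},{"hand": 1,"x": -0.005,"y": -0.03,"z": 0,"yaw": 0},{"hand": 1,"x": -0.005,"y": -0.03,"z": 0,"yaw": 0},{"hand": 1,"x": -0.005,"y": -0.03,"z": 0,"yaw": 0},{"hand": 1,"x": -0.005,"y": -0.03,"z": 0,"yaw": 0},{"hand": 1,"x": -0.005,"y": -0.03,"z": 0,"yaw": 0},{"hand": 1,"x": -0.005,"y": -0.03,"z": 0,"yaw": 0},{"hand": 1,"x": -0.005,"y": -0.03,"z": 0,"yaw": 0},{"hand": 1,"x": -0.005,"y": -0.03,"z": 0,"yaw": 0}]}}

```text
clock: 10.6
eef_pos: [493.6, -109.3, 189.8]
eef_rot: [-3.142, 0.0, -0.0]
wrist_force: [0.6, 0.7, 0.1]
finger_gap: 93.9
finger_force: 0.0
```

Emit:
{"name": "arm_command", "arguments": {"targets": [{"hand": 1,"x": -0.006,"y": -0.03,"z": 0,"yaw": 0},{"hand": 1,"x": -0.006,"y": -0.03,"z": 0,"yaw": 0},{"hand": 1,"x": -0.006,"y": -0.03,"z": 0,"yaw": 0},{"hand": 1,"x": -0.006,"y": -0.03,"z": 0,"yaw": 0},{"hand": 1,"x": -0.006,"y": -0.03,"z": 0,"yaw": 0},{"hand": 1,"x": -0.006,"y": -0.03,"z": 0,"yaw": 0},{"hand": 1,"x": -0.006,"y": -0.03,"z": 0,"yaw": 0},{"hand": 1,"x": -0.006,"y": -0.03,"z": 0,"yaw": 0},{"hand": 1,"x": 0,"y": 0,"z": 0,"yaw": 0},{"hand": 1,"x": 0,"y": 0,"z": 0,"yaw": 0}]}}

```text
clock: 11.6
eef_pos: [445.9, 129.7, 189.7]
eef_rot: [3.141, 0.0, 0.001]
wrist_force: [1.1, -0.4, -0.6]
finger_gap: 93.9
finger_force: 0.0
```

Run:
```python
from h import *
c=get_calibration("wrist"); im=camera("wrist"); cv2.imwrite("pics/w3.png",im[:,:,::-1]); print(manip.read_state()["eef_pos"])
for P in [(437.4,161.7,12),(437.4,161.7,88),(388.5,262.5,10),(527.4,369.3,8),(527.4,369.3,64)]: print(proj(c,P))
```

```text
[446.11780238 129.12756805 189.72015217]
[274.54947994 225.21407388]
[264.90625093 248.02769992]
[160.98257229 279.16255526]
[ 15.72625414 114.68635772]
[-39.48619148 110.80230904]
```

View pics/w3.png

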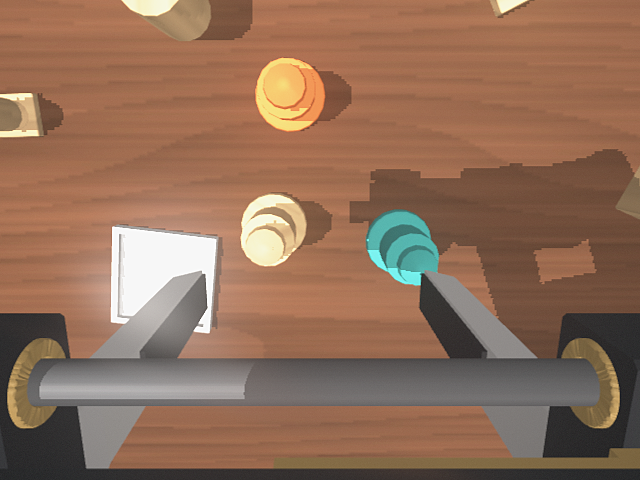

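The round_large foot is at (274,226) and its knop at (267,246), as predicted. The large square tray is centred at (162,279), also as predicted. Next is the grasp.

Emit:
{"name": "arm_command", "arguments": {"targets": [{"hand": 1,"x": -0.0045,"y": -0.0165,"z": 0.01,"yaw": 0},{"hand": 1,"x": -0.004,"y": -0.016,"z": 0.02,"yaw": 0},{"hand": 1,"x": 0,"y": 0,"z": 0.03,"yaw": 0},{"hand": 1,"x": 0,"y": 0,"z": 0.03,"yaw": 0},{"hand": 1,"x": 0,"y": 0,"z": 0.03,"yaw": 0},{"hand": 1,"x": 0,"y": 0,"z": 0.025,"yaw": 0},{"hand": 1,"x": 0,"y": 0,"z": 0.0165,"yaw": 0},{"hand": 1,"x": 0,"y": 0,"z": 0,"yaw": 0},{"hand": 0,"x": 0,"y": 0,"z": 0,"yaw": 0},{"hand": 0,"x": 0,"y": 0,"z": 0,"yaw": 0}], "newtons": 15}}

```text
clock: 12.65
eef_pos: [438.3, 161.8, 29.3]
eef_rot: [-3.141, -0.002, -0.001]
wrist_force: [-0.7, -0.5, 0.9]
finger_gap: 81.6
finger_force: 0.0
```

Emit:
{"name": "arm_command", "arguments": {"targets": [{"hand": 0,"x": 0,"y": 0,"z": 0,"yaw": 0},{"hand": 0,"x": 0,"y": 0,"z": 0,"yaw": 0},{"hand": 0,"x": 0,"y": 0,"z": 0,"yaw": 0},{"hand": 0,"x": 0,"y": 0,"z": 0,"yaw": 0},{"hand": -1,"x": 0,"y": 0,"z": 0,"yaw": 0},{"hand": -1,"x": 0,"y": 0,"z": 0,"yaw": 0},{"hand": -1,"x": 0,"y": 0,"z": 0,"yaw": 0},{"hand": -1,"x": 0,"y": 0,"z": 0,"yaw": 0},{"hand": -1,"x": 0,"y": 0,"z": 0,"yaw": 0}]}}

```text
clock: 13.55
eef_pos: [437.6, 162.0, 28.3]
eef_rot: [-3.142, 0.0, 0.0]
wrist_force: [-0.3, 0.5, 1.9]
finger_gap: 39.3
finger_force: 15.0
```

Emit:
{"name": "arm_command", "arguments": {"targets": [{"hand": -1,"x": 0,"y": 0,"z": -0.01,"yaw": 0},{"hand": -1,"x": 0,"y": 0,"z": -0.02,"yaw": 0},{"hand": -1,"x": 0,"y": 0,"z": -0.03,"yaw": 0},{"hand": -1,"x": 0,"y": 0,"z": -0.03,"yaw": 0},{"hand": -1,"x": 0,"y": 0,"z": -0.03,"yaw": 0},{"hand": -1,"x": 0,"y": 0,"z": -0.02,"yaw": 0},{"hand": -1,"x": 0.005,"y": 0.01,"z": 0,"yaw": 0},{"hand": -1,"x": 0.01,"y": 0.02,"z": 0,"yaw": 0},{"hand": -1,"x": 0.013,"y": 0.03,"z": 0,"yaw": 0},{"hand": -1,"x": 0.013,"y": 0.03,"z": 0,"yaw": 0}]}}

```text
clock: 14.55
eef_pos: [478.6, 70.4, 167.3]
eef_rot: [3.141, 0.001, 0.001]
wrist_force: [0.6, 0.7, -1.1]
finger_gap: 40.1
finger_force: 15.0
```

Emit:
{"name": "arm_command", "arguments": {"targets": [{"hand": -1,"x": 0.013,"y": 0.03,"z": 0,"yaw": 0},{"hand": -1,"x": 0.013,"y": 0.03,"z": 0,"yaw": 0},{"hand": -1,"x": 0.013,"y": 0.03,"z": 0,"yaw": 0},{"hand": -1,"x": 0.013,"y": 0.03,"z": 0,"yaw": 0},{"hand": -1,"x": 0.013,"y": 0.03,"z": 0,"yaw": 0},{"hand": -1,"x": 0.013,"y": 0.03,"z": 0,"yaw": 0},{"hand": -1,"x": 0.013,"y": 0.03,"z": 0,"yaw": 0},{"hand": -1,"x": 0.013,"y": 0.03,"z": 0,"yaw": 0},{"hand": -1,"x": 0.013,"y": 0.03,"z": 0,"yaw": 0},{"hand": -1,"x": 0.01,"y": 0.02,"z": 0,"yaw": 0}]}}

```text
clock: 15.55
eef_pos: [605.2, -220.7, 166.6]
eef_rot: [-3.141, 0.002, -0.001]
wrist_force: [0.3, 0.1, -0.1]
finger_gap: 39.5
finger_force: 15.0
```

Emit:
{"name": "arm_command", "arguments": {"targets": [{"hand": -1,"x": 0.002,"y": 0.012,"z": 0,"yaw": 0},{"hand": -1,"x": 0,"y": 0,"z": 0,"yaw": 0},{"hand": -1,"x": 0,"y": 0,"z": 0,"yaw": 0}]}}

```text
clock: 15.85
eef_pos: [607.1, -229.6, 167.8]
eef_rot: [-3.141, 0.001, -0.0]
wrist_force: [0.6, 1.3, -0.8]
finger_gap: 39.7
finger_force: 15.0
```

Run:
```python
from h import *
c=get_calibration("wrist"); im=camera("wrist"); cv2.imwrite("pics/w4.png",im[:,:,::-1]); print(manip.read_state()["eef_pos"])
for P in [(606,-230,10),(543.5,-410.5,12),(398.5,-261.5,10)]: print(proj(c,P))
```

```text
[ 607.25932145 -229.23930438  168.08057868]
[313.05015165 221.10461946]
[531.05674354 295.72268397]
[347.58506835 444.88973727]
```

View pics/w4.png

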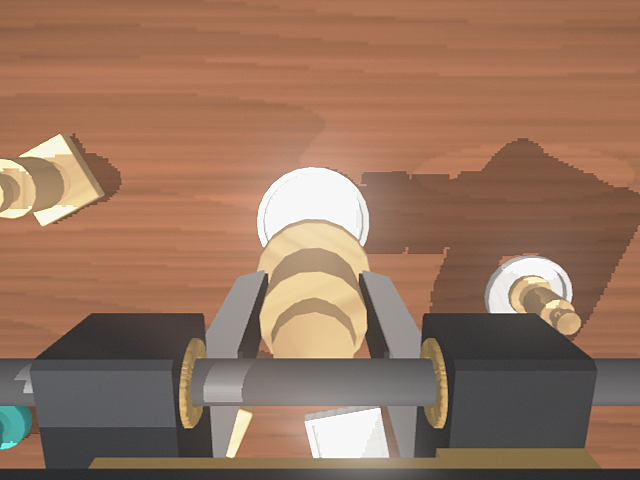

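The dish spans u 257–369, so it is centred at about (313,221), exactly as predicted. Round_small stands well centred in its dish at (531,295). I'll lower round_large.

Emit:
{"name": "arm_command", "arguments": {"targets": [{"hand": -1,"x": -0.001,"y": 0.0005,"z": 0.015,"yaw": 0},{"hand": -1,"x": 0,"y": 0,"z": 0.03,"yaw": 0},{"hand": -1,"x": 0,"y": 0,"z": 0.03,"yaw": 0},{"hand": -1,"x": 0,"y": 0,"z": 0.025,"yaw": 0},{"hand": -1,"x": 0,"y": 0,"z": 0.015,"yaw": 0},{"hand": -1,"x": 0,"y": 0,"z": 0.01,"yaw": 0},{"hand": -1,"x": 0,"y": 0,"z": 0.006,"yaw": 0},{"hand": -1,"x": 0,"y": 0,"z": 0.002,"yaw": 0},{"hand": -1,"x": 0,"y": 0,"z": 0,"yaw": 0},{"hand": -1,"x": 0,"y": 0,"z": 0,"yaw": 0}]}}

```text
clock: 16.9
eef_pos: [607.0, -230.7, 36.1]
eef_rot: [3.141, -0.001, -0.0]
wrist_force: [0.3, -0.2, -1.1]
finger_gap: 39.7
finger_force: 15.0
```

Emit:
{"name": "arm_command", "arguments": {"targets": [{"hand": -1,"x": 0,"y": 0,"z": 0.001,"yaw": 0},{"hand": -1,"x": 0,"y": 0,"z": 0,"yaw": 0},{"hand": -1,"x": 0,"y": 0,"z": 0,"yaw": 0}]}}

```text
clock: 17.2
eef_pos: [606.7, -230.5, 34.4]
eef_rot: [3.142, -0.0, -0.0]
wrist_force: [0.5, -0.5, -1.5]
finger_gap: 40.0
finger_force: 15.0
```

Emit:
{"name": "arm_command", "arguments": {"targets": [{"hand": -1,"x": 0,"y": 0,"z": 0.001,"yaw": 0},{"hand": -1,"x": 0,"y": 0,"z": 0.0005,"yaw": 0},{"hand": -1,"x": 0,"y": 0,"z": 0,"yaw": 0},{"hand": -1,"x": 0,"y": 0,"z": 0,"yaw": 0}]}}

```text
clock: 17.6
eef_pos: [606.6, -230.5, 32.7]
eef_rot: [-3.142, 0.0, 0.0]
wrist_force: [-0.1, 0.6, -0.6]
finger_gap: 39.5
finger_force: 15.0
```

Emit:
{"name": "arm_command", "arguments": {"targets": [{"hand": -1,"x": 0,"y": 0,"z": 0.0006,"yaw": 0},{"hand": -1,"x": 0,"y": 0,"z": 0,"yaw": 0},{"hand": -1,"x": 0,"y": 0,"z": 0,"yaw": 0}]}}

```text
clock: 17.9
eef_pos: [606.7, -230.6, 32.3]
eef_rot: [3.141, -0.0, -0.0]
wrist_force: [-1.0, 0.4, 3.2]
finger_gap: 39.5
finger_force: 15.0
```

Emit:
{"name": "arm_command", "arguments": {"targets": [{"hand": 0.1,"x": 0,"y": 0,"z": 0,"yaw": 0},{"hand": 0.1,"x": 0,"y": 0,"z": 0,"yaw": 0},{"hand": 0.3,"x": 0,"y": 0,"z": 0,"yaw": 0},{"hand": 0.3,"x": 0,"y": 0,"z": 0,"yaw": 0},{"hand": 0.3,"x": 0,"y": 0,"z": -0.01,"yaw": 0},{"hand": 0.3,"x": 0,"y": 0,"z": -0.03,"yaw": 0},{"hand": 0.5,"x": 0,"y": 0,"z": -0.04,"yaw": 0},{"hand": 1,"x": 0,"y": 0,"z": -0.04,"yaw": 0},{"hand": 1,"x": 0,"y": 0,"z": -0.03,"yaw": 0},{"hand": 1,"x": 0,"y": 0,"z": -0.01,"yaw": 0}]}}

```text
clock: 18.9
eef_pos: [607.5, -230.9, 196.6]
eef_rot: [3.139, -0.005, 0.0]
wrist_force: [0.2, 0.1, 0.1]
finger_gap: 89.8
finger_force: 0.0
```

Emit:
{"name": "arm_command", "arguments": {"targets": [{"hand": 1,"x": 0.003,"y": -0.03,"z": 0,"yaw": 0},{"hand": 1,"x": 0.003,"y": -0.03,"z": 0,"yaw": 0},{"hand": 1,"x": 0.003,"y": -0.03,"z": 0,"yaw": 0},{"hand": 1,"x": 0.003,"y": -0.03,"z": 0,"yaw": 0},{"hand": 1,"x": 0.003,"y": -0.03,"z": 0,"yaw": 0},{"hand": 1,"x": 0.003,"y": -0.02,"z": 0,"yaw": 0},{"hand": 1,"x": 0,"y": 0,"z": 0,"yaw": 0},{"hand": 1,"x": 0,"y": 0,"z": 0,"yaw": 0}]}}

```text
clock: 19.7
eef_pos: [624.4, -60.7, 191.5]
eef_rot: [3.142, 0.001, 0.001]
wrist_force: [-0.3, -0.1, -0.1]
finger_gap: 93.7
finger_force: 0.0
```

Run:
```python
from h import *
c=get_calibration("wrist"); im=camera("wrist"); cv2.imwrite("pics/w5.png",im[:,:,::-1]); print(manip.read_state()["eef_pos"],manip.read_state()["joints"])
for P in [(637.6,-26.9,12),(637.6,-26.9,88),(606,-230,16)]: print(proj(c,P))
```

```text
[624.39543125 -61.26815998 191.66985659] [-1.56108288e-01  4.84761808e-01  1.29821206e+00 -1.70990848e-04
  1.35935564e+00  1.41506451e+00]
[272.14539542 199.28463596]
[261.7615476  215.77785911]
[511.88224236 237.11687347]
```

View pics/w5.png

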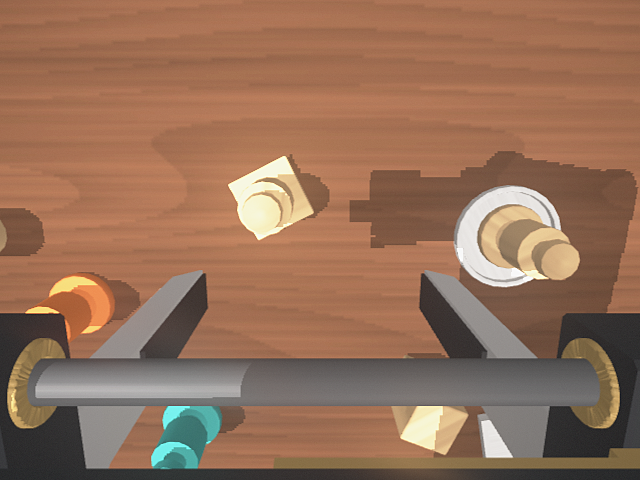

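The square_large foot corners average (272,198), against a predicted (272,199), with the edge at -29° in the image. Round_large stands in its dish at (510,237). Next is the grasp.

Emit:
{"name": "arm_command", "arguments": {"targets": [{"hand": 1,"x": 0.007,"y": -0.017,"z": 0.01,"yaw": 0},{"hand": 1,"x": 0.007,"y": -0.017,"z": 0.02,"yaw": 0},{"hand": 1,"x": 0,"y": 0,"z": 0.03,"yaw": 0},{"hand": 1,"x": 0,"y": 0,"z": 0.03,"yaw": 0},{"hand": 1,"x": 0,"y": 0,"z": 0.03,"yaw": 0},{"hand": 1,"x": 0,"y": 0,"z": 0.026,"yaw": 0},{"hand": 1,"x": 0,"y": 0,"z": 0.0175,"yaw": 0},{"hand": 1,"x": 0,"y": 0,"z": 0,"yaw": 0},{"hand": 0,"x": 0,"y": 0,"z": 0,"yaw": 0},{"hand": 0,"x": 0,"y": 0,"z": 0,"yaw": 0}], "newtons": 15}}

```text
clock: 20.75
eef_pos: [639.3, -26.6, 29.8]
eef_rot: [3.141, -0.002, -0.0]
wrist_force: [-0.5, 0.7, -0.3]
finger_gap: 81.3
finger_force: 0.0
```

Emit:
{"name": "arm_command", "arguments": {"targets": [{"hand": 0,"x": 0,"y": 0,"z": 0,"yaw": 0},{"hand": 0,"x": 0,"y": 0,"z": 0,"yaw": 0},{"hand": 0,"x": 0,"y": 0,"z": 0,"yaw": 0},{"hand": 0,"x": 0,"y": 0,"z": 0,"yaw": 0},{"hand": -1,"x": 0,"y": 0,"z": 0,"yaw": 0},{"hand": -1,"x": 0,"y": 0,"z": 0,"yaw": 0},{"hand": -1,"x": 0,"y": 0,"z": 0,"yaw": 0},{"hand": -1,"x": 0,"y": 0,"z": 0,"yaw": 0},{"hand": -1,"x": 0,"y": 0,"z": 0,"yaw": 0}]}}

```text
clock: 21.65
eef_pos: [638.6, -26.5, 28.7]
eef_rot: [-3.142, -0.0, -0.0]
wrist_force: [-0.4, 0.8, 1.5]
finger_gap: 39.8
finger_force: 15.0
```

Emit:
{"name": "arm_command", "arguments": {"targets": [{"hand": -1,"x": 0,"y": 0,"z": -0.01,"yaw": 0},{"hand": -1,"x": 0,"y": 0,"z": -0.02,"yaw": 0},{"hand": -1,"x": 0,"y": 0,"z": -0.03,"yaw": 0},{"hand": -1,"x": 0,"y": 0,"z": -0.03,"yaw": 0},{"hand": -1,"x": 0,"y": 0,"z": -0.03,"yaw": 0},{"hand": -1,"x": 0,"y": 0,"z": -0.02,"yaw": 0},{"hand": -1,"x": -0.01,"y": -0.01,"z": 0,"yaw": 0},{"hand": -1,"x": -0.02,"y": -0.02,"z": 0,"yaw": 0},{"hand": -1,"x": -0.025,"y": -0.03,"z": 0,"yaw": 0},{"hand": -1,"x": -0.025,"y": -0.03,"z": 0,"yaw": 0}]}}

```text
clock: 22.65
eef_pos: [557.6, 64.1, 169.1]
eef_rot: [-3.142, -0.0, -0.001]
wrist_force: [0.3, 0.6, -0.5]
finger_gap: 39.6
finger_force: 15.0
```

Emit:
{"name": "arm_command", "arguments": {"targets": [{"hand": -1,"x": -0.025,"y": -0.03,"z": 0,"yaw": 0},{"hand": -1,"x": -0.025,"y": -0.03,"z": 0,"yaw": 0},{"hand": -1,"x": -0.025,"y": -0.03,"z": 0,"yaw": 0},{"hand": -1,"x": -0.025,"y": -0.03,"z": 0,"yaw": 0},{"hand": -1,"x": -0.025,"y": -0.03,"z": 0,"yaw": 0},{"hand": -1,"x": -0.025,"y": -0.03,"z": 0,"yaw": 0},{"hand": -1,"x": -0.015,"y": -0.015,"z": 0,"yaw": 0},{"hand": -1,"x": -0.0045,"y": -0.004,"z": 0,"yaw": 0},{"hand": -1,"x": 0,"y": 0,"z": 0,"yaw": 0},{"hand": -1,"x": 0,"y": 0,"z": 0,"yaw": 0}]}}

```text
clock: 23.65
eef_pos: [389.7, 261.9, 168.9]
eef_rot: [-3.142, -0.0, -0.001]
wrist_force: [-0.0, -0.3, -1.5]
finger_gap: 39.7
finger_force: 15.0
```

Emit:
{"name": "arm_command", "arguments": {"targets": [{"hand": -1,"x": 0,"y": 0,"z": 0,"yaw": -0.1},{"hand": -1,"x": 0,"y": 0,"z": 0,"yaw": -0.14},{"hand": -1,"x": 0,"y": 0,"z": 0,"yaw": -0.14},{"hand": -1,"x": 0,"y": 0,"z": 0,"yaw": -0.14},{"hand": -1,"x": 0,"y": 0,"z": 0,"yaw": -0.14},{"hand": -1,"x": 0,"y": 0,"z": 0,"yaw": -0.14},{"hand": -1,"x": 0,"y": 0,"z": 0,"yaw": -0.1},{"hand": -1,"x": 0,"y": 0,"z": 0,"yaw": -0.05},{"hand": -1,"x": 0,"y": 0,"z": 0,"yaw": 0},{"hand": -1,"x": 0,"y": 0,"z": 0,"yaw": 0}]}}

```text
clock: 24.65
eef_pos: [389.6, 261.9, 168.6]
eef_rot: [3.142, 0.0, 0.947]
wrist_force: [-0.4, -0.2, -1.1]
finger_gap: 39.6
finger_force: 15.0
```

Run:
```python
from h import *
c=get_calibration("wrist"); im=camera("wrist"); cv2.imwrite("pics/w6.png",im[:,:,::-1]); print(manip.read_state()["eef_pos"],manip.read_state()["eef_rot"],manip.read_state()["joints"])
for P in [(388.5,262.5,10)]: print(proj(c,P))
```

```text
[389.5197995  262.04637271 168.62916759] [3.14155956e+00 8.07138716e-05 9.47572474e-01] [ 5.14192984e-01  1.56507845e-01  1.78676502e+00 -6.86357166e-05
  1.19837915e+00  1.13744181e+00]
[312.22447287 219.99611465]
```

View pics/w6.png

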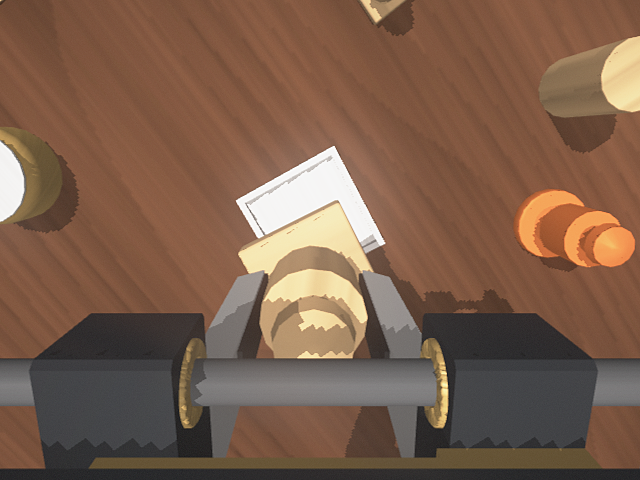

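The foot and tray edges are parallel. The tray centre is at (311,222), against a predicted (312,220). I'll lower it.

Emit:
{"name": "arm_command", "arguments": {"targets": [{"hand": -1,"x": 0,"y": 0,"z": 0.015,"yaw": 0},{"hand": -1,"x": 0,"y": 0,"z": 0.03,"yaw": 0},{"hand": -1,"x": 0,"y": 0,"z": 0.03,"yaw": 0},{"hand": -1,"x": 0,"y": 0,"z": 0.025,"yaw": 0},{"hand": -1,"x": 0,"y": 0,"z": 0.015,"yaw": 0},{"hand": -1,"x": 0,"y": 0,"z": 0.01,"yaw": 0},{"hand": -1,"x": 0,"y": 0,"z": 0.006,"yaw": 0},{"hand": -1,"x": 0,"y": 0,"z": 0.003,"yaw": 0},{"hand": -1,"x": 0,"y": 0,"z": 0,"yaw": 0},{"hand": -1,"x": 0,"y": 0,"z": 0,"yaw": 0}]}}

```text
clock: 25.7
eef_pos: [389.4, 262.6, 35.2]
eef_rot: [3.141, -0.001, 0.95]
wrist_force: [-0.2, -0.6, -0.2]
finger_gap: 39.7
finger_force: 15.0
```

Emit:
{"name": "arm_command", "arguments": {"targets": [{"hand": -1,"x": 0,"y": 0,"z": 0.001,"yaw": 0},{"hand": -1,"x": 0,"y": 0,"z": 0,"yaw": 0},{"hand": -1,"x": 0,"y": 0,"z": 0,"yaw": 0}]}}

```text
clock: 26.0
eef_pos: [389.2, 262.5, 33.8]
eef_rot: [3.141, -0.0, 0.95]
wrist_force: [-0.8, 0.2, -1.2]
finger_gap: 39.8
finger_force: 15.0
```

Emit:
{"name": "arm_command", "arguments": {"targets": [{"hand": -1,"x": 0,"y": 0,"z": 0.001,"yaw": 0},{"hand": -1,"x": 0,"y": 0,"z": 0,"yaw": 0},{"hand": -1,"x": 0,"y": 0,"z": 0,"yaw": 0}]}}

```text
clock: 26.3
eef_pos: [389.2, 262.5, 32.7]
eef_rot: [3.142, -0.0, 0.95]
wrist_force: [0.7, -0.9, -0.4]
finger_gap: 39.9
finger_force: 15.0
```

Emit:
{"name": "arm_command", "arguments": {"targets": [{"hand": -1,"x": 0,"y": 0,"z": 0.0007,"yaw": 0},{"hand": -1,"x": 0,"y": 0,"z": 0,"yaw": 0},{"hand": -1,"x": 0,"y": 0,"z": 0,"yaw": 0}]}}

```text
clock: 26.6
eef_pos: [389.2, 262.5, 32.6]
eef_rot: [3.141, -0.0, 0.95]
wrist_force: [-3.8, -3.2, 10.7]
finger_gap: 39.8
finger_force: 15.0
```

Emit:
{"name": "arm_command", "arguments": {"targets": [{"hand": 0.1,"x": 0,"y": 0,"z": 0,"yaw": 0},{"hand": 0.1,"x": 0,"y": 0,"z": 0,"yaw": 0},{"hand": 0.3,"x": 0,"y": 0,"z": 0,"yaw": 0},{"hand": 0.3,"x": 0,"y": 0,"z": 0,"yaw": 0},{"hand": 0.3,"x": 0,"y": 0,"z": -0.01,"yaw": 0},{"hand": 0.3,"x": 0,"y": 0,"z": -0.03,"yaw": 0},{"hand": 0.5,"x": 0,"y": 0,"z": -0.04,"yaw": 0},{"hand": 1,"x": 0,"y": 0,"z": -0.04,"yaw": 0},{"hand": 1,"x": 0,"y": 0,"z": -0.03,"yaw": 0},{"hand": 1,"x": 0,"y": 0,"z": -0.01,"yaw": 0}]}}

```text
clock: 27.6
eef_pos: [389.9, 262.9, 195.6]
eef_rot: [3.139, -0.005, 0.95]
wrist_force: [1.0, 0.3, -1.3]
finger_gap: 89.5
finger_force: 0.0
```

Emit:
{"name": "arm_command", "arguments": {"targets": [{"hand": 1,"x": 0,"y": 0,"z": 0,"yaw": 0.14},{"hand": 1,"x": 0,"y": 0,"z": 0,"yaw": 0.14},{"hand": 1,"x": 0,"y": 0,"z": 0,"yaw": 0.14},{"hand": 1,"x": 0,"y": 0,"z": 0,"yaw": 0.14},{"hand": 1,"x": 0,"y": 0,"z": 0,"yaw": 0.14},{"hand": 1,"x": 0,"y": 0,"z": 0,"yaw": 0.14},{"hand": 1,"x": 0,"y": 0,"z": 0,"yaw": 0.11},{"hand": 1,"x": 0,"y": 0,"z": 0,"yaw": 0},{"hand": 1,"x": 0,"y": 0,"z": 0,"yaw": 0}]}}

```text
clock: 28.5
eef_pos: [388.9, 262.4, 191.6]
eef_rot: [3.141, 0.001, 0.003]
wrist_force: [0.4, 0.5, 0.3]
finger_gap: 94.1
finger_force: 0.0
```

Emit:
{"name": "arm_command", "arguments": {"targets": [{"hand": 1,"x": 0.021,"y": -0.012,"z": 0,"yaw": 0},{"hand": 1,"x": 0.021,"y": -0.012,"z": 0,"yaw": 0},{"hand": 1,"x": 0.021,"y": -0.012,"z": 0,"yaw": 0},{"hand": 1,"x": 0.021,"y": -0.012,"z": 0,"yaw": 0},{"hand": 1,"x": 0.021,"y": -0.012,"z": 0,"yaw": 0},{"hand": 1,"x": 0.021,"y": -0.012,"z": 0,"yaw": 0},{"hand": 1,"x": 0,"y": 0,"z": 0,"yaw": 0},{"hand": 1,"x": 0,"y": 0,"z": 0,"yaw": 0}]}}

```text
clock: 29.3
eef_pos: [514.8, 334.3, 191.2]
eef_rot: [3.141, 0.001, 0.002]
wrist_force: [-0.4, -0.5, -0.3]
finger_gap: 94.3
finger_force: 0.0
```

Run:
```python
from h import *
c=get_calibration("wrist"); im=camera("wrist"); cv2.imwrite("pics/w7.png",im[:,:,::-1]); print(manip.read_state()["eef_pos"],manip.read_state()["eef_rot"],manip.read_state()["joints"])
for P in [(527.4,369.3,8),(527.4,369.3,64)]: print(proj(c,P))
```

```text
[514.55622396 334.15899382 191.55692044] [3.14114052e+00 8.32548118e-04 1.50659758e-03] [5.16265212e-01 4.53415664e-01 1.34387069e+00 1.67688017e-05
 1.34525356e+00 2.08555100e+00]
[271.02868486 199.24802245]
[263.79760007 210.50393136]
```

View pics/w7.png

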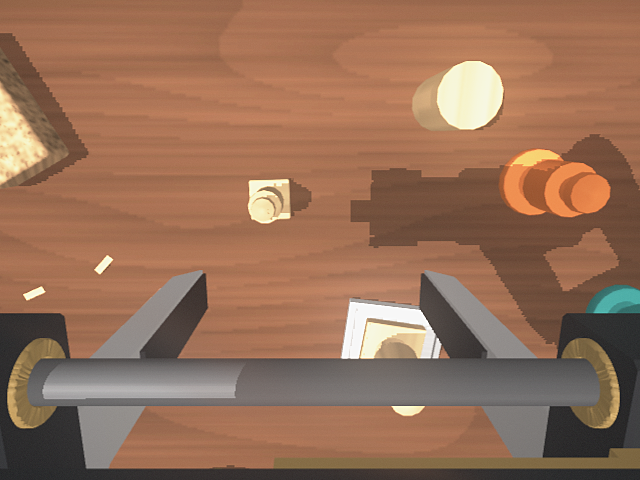

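The square_small foot is at (269,199), against a predicted (271,199), and lies axis-aligned. Square_large sits square in its tray. Next is the grasp.

Emit:
{"name": "arm_command", "arguments": {"targets": [{"hand": 1,"x": 0.0065,"y": -0.018,"z": 0.01,"yaw": 0},{"hand": 1,"x": 0.0065,"y": -0.018,"z": 0.02,"yaw": 0},{"hand": 1,"x": 0,"y": 0,"z": 0.03,"yaw": 0},{"hand": 1,"x": 0,"y": 0,"z": 0.03,"yaw": 0},{"hand": 1,"x": 0,"y": 0,"z": 0.03,"yaw": 0},{"hand": 1,"x": 0,"y": 0,"z": 0.03,"yaw": 0},{"hand": 1,"x": 0,"y": 0,"z": 0.025,"yaw": 0},{"hand": -0.3,"x": 0,"y": 0,"z": 0,"yaw": 0},{"hand": -0.3,"x": 0,"y": 0,"z": 0,"yaw": 0},{"hand": -0.3,"x": 0,"y": 0,"z": 0,"yaw": 0}], "newtons": 8}}

```text
clock: 30.35
eef_pos: [528.8, 370.9, 19.1]
eef_rot: [-3.14, -0.002, 0.0]
wrist_force: [0.8, 0.0, -0.2]
finger_gap: 73.5
finger_force: 0.0
```

Emit:
{"name": "arm_command", "arguments": {"targets": [{"hand": -1,"x": 0,"y": 0,"z": 0,"yaw": 0},{"hand": -1,"x": 0,"y": 0,"z": 0,"yaw": 0},{"hand": -1,"x": 0,"y": 0,"z": 0,"yaw": 0},{"hand": -1,"x": 0,"y": 0,"z": 0,"yaw": 0},{"hand": -1,"x": 0,"y": 0,"z": 0,"yaw": 0},{"hand": -1,"x": 0,"y": 0,"z": 0,"yaw": 0},{"hand": -1,"x": 0,"y": 0,"z": 0,"yaw": 0},{"hand": -1,"x": 0,"y": 0,"z": 0,"yaw": 0},{"hand": -1,"x": 0,"y": 0,"z": 0,"yaw": 0},{"hand": -1,"x": 0,"y": 0,"z": 0,"yaw": 0}]}}

```text
clock: 31.35
eef_pos: [528.1, 370.5, 16.9]
eef_rot: [-3.142, 0.0, 0.0]
wrist_force: [0.2, -0.4, 0.2]
finger_gap: 26.0
finger_force: 8.0
```

Emit:
{"name": "arm_command", "arguments": {"targets": [{"hand": -1,"x": 0,"y": 0,"z": -0.01,"yaw": 0},{"hand": -1,"x": 0,"y": 0,"z": -0.02,"yaw": 0},{"hand": -1,"x": 0,"y": 0,"z": -0.03,"yaw": 0},{"hand": -1,"x": 0,"y": 0,"z": -0.03,"yaw": 0},{"hand": -1,"x": 0,"y": 0,"z": -0.03,"yaw": 0},{"hand": -1,"x": 0,"y": 0,"z": -0.03,"yaw": 0},{"hand": -1,"x": -0.002,"y": 0.01,"z": 0,"yaw": 0},{"hand": -1,"x": -0.004,"y": 0.02,"z": 0,"yaw": 0},{"hand": -1,"x": -0.006,"y": 0.03,"z": 0,"yaw": 0},{"hand": -1,"x": -0.006,"y": 0.03,"z": 0,"yaw": 0}]}}

```text
clock: 32.35
eef_pos: [509.4, 279.3, 166.5]
eef_rot: [3.141, 0.001, 0.0]
wrist_force: [1.2, 0.6, -0.0]
finger_gap: 25.2
finger_force: 8.0
```

Emit:
{"name": "arm_command", "arguments": {"targets": [{"hand": -1,"x": -0.006,"y": 0.03,"z": 0,"yaw": 0},{"hand": -1,"x": -0.006,"y": 0.03,"z": 0,"yaw": 0},{"hand": -1,"x": -0.006,"y": 0.03,"z": 0,"yaw": 0},{"hand": -1,"x": -0.006,"y": 0.03,"z": 0,"yaw": 0},{"hand": -1,"x": -0.006,"y": 0.03,"z": 0,"yaw": 0},{"hand": -1,"x": -0.006,"y": 0.03,"z": 0,"yaw": 0},{"hand": -1,"x": -0.006,"y": 0.03,"z": 0,"yaw": 0},{"hand": -1,"x": -0.006,"y": 0.03,"z": 0,"yaw": 0},{"hand": -1,"x": -0.006,"y": 0.03,"z": 0,"yaw": 0},{"hand": -1,"x": -0.006,"y": 0.03,"z": 0,"yaw": 0}]}}

```text
clock: 33.35
eef_pos: [449.3, -20.8, 166.8]
eef_rot: [3.142, 0.0, -0.0]
wrist_force: [-0.5, 0.5, -1.4]
finger_gap: 25.6
finger_force: 8.0
```

Emit:
{"name": "arm_command", "arguments": {"targets": [{"hand": -1,"x": -0.006,"y": 0.03,"z": 0,"yaw": 0},{"hand": -1,"x": -0.006,"y": 0.03,"z": 0,"yaw": 0},{"hand": -1,"x": -0.006,"y": 0.03,"z": 0,"yaw": 0},{"hand": -1,"x": -0.006,"y": 0.03,"z": 0,"yaw": 0},{"hand": -1,"x": -0.006,"y": 0.03,"z": 0,"yaw": 0},{"hand": -1,"x": -0.006,"y": 0.03,"z": 0,"yaw": 0},{"hand": -1,"x": -0.006,"y": 0.03,"z": 0,"yaw": 0},{"hand": -1,"x": -0.004,"y": 0.02,"z": 0,"yaw": 0},{"hand": -1,"x": -0.004,"y": 0.01,"z": 0,"yaw": 0},{"hand": -1,"x": -0.001,"y": 0.002,"z": 0,"yaw": 0}]}}

```text
clock: 34.35
eef_pos: [398.5, -261.9, 166.7]
eef_rot: [-3.141, 0.0, -0.001]
wrist_force: [-0.6, 1.2, -0.8]
finger_gap: 25.7
finger_force: 8.0
```

Emit:
{"name": "arm_command", "arguments": {"targets": [{"hand": -1,"x": 0,"y": 0,"z": 0,"yaw": 0},{"hand": -1,"x": 0,"y": 0,"z": 0,"yaw": 0}]}}

```text
clock: 34.55
eef_pos: [399.3, -260.7, 167.0]
eef_rot: [-3.141, 0.0, 0.001]
wrist_force: [-0.1, 0.3, -0.4]
finger_gap: 25.5
finger_force: 8.0
```

Emit:
{"name": "arm_command", "arguments": {"targets": [{"hand": -1,"x": 0,"y": 0.0005,"z": 0,"yaw": -0.05},{"hand": -1,"x": 0,"y": 0,"z": 0,"yaw": -0.1},{"hand": -1,"x": 0,"y": 0,"z": 0,"yaw": -0.05},{"hand": -1,"x": 0,"y": 0,"z": 0,"yaw": 0},{"hand": -1,"x": 0,"y": 0,"z": 0,"yaw": 0}]}}

```text
clock: 35.05
eef_pos: [399.3, -261.6, 167.0]
eef_rot: [3.142, -0.0, 0.199]
wrist_force: [-0.2, -0.7, -0.0]
finger_gap: 25.4
finger_force: 8.0
```

Run:
```python
from h import *
c=get_calibration("wrist"); im=camera("wrist"); cv2.imwrite("pics/w8.png",im[:,:,::-1]); print(manip.read_state()["eef_pos"],manip.read_state()["eef_rot"])
for P in [(398.5,-261.5,10)]: print(proj(c,P))
```

```text
[ 399.2626615  -261.6451846   166.96455659] [ 3.14157775e+00 -4.14418707e-06  1.99092321e-01]
[312.43406218 220.9792734 ]
```

View pics/w8.png

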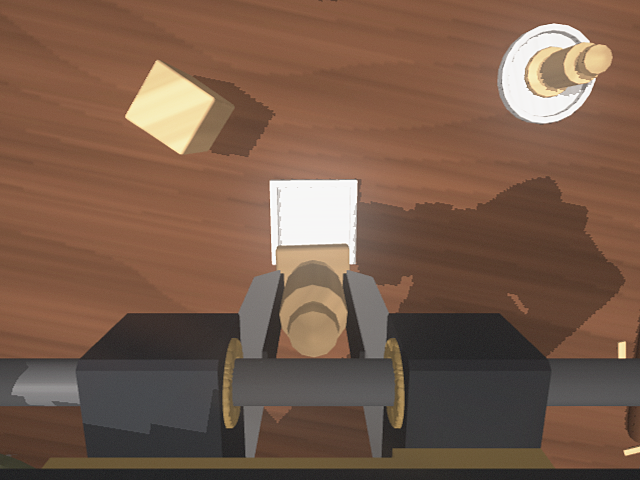

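The tray spans u 270–358 and v from 180, so it is centred at about (314,222) and aligned with the foot. I'll lower it.

Emit:
{"name": "arm_command", "arguments": {"targets": [{"hand": -1,"x": -0.0005,"y": 0,"z": 0.015,"yaw": 0},{"hand": -1,"x": 0,"y": 0,"z": 0.03,"yaw": 0},{"hand": -1,"x": 0,"y": 0,"z": 0.03,"yaw": 0},{"hand": -1,"x": 0,"y": 0,"z": 0.03,"yaw": 0},{"hand": -1,"x": 0,"y": 0,"z": 0.02,"yaw": 0},{"hand": -1,"x": 0,"y": 0,"z": 0.01,"yaw": 0},{"hand": -1,"x": 0,"y": 0,"z": 0.006,"yaw": 0},{"hand": -1,"x": 0,"y": 0,"z": 0.003,"yaw": 0},{"hand": -1,"x": 0,"y": 0,"z": 0,"yaw": 0},{"hand": -1,"x": 0,"y": 0,"z": 0,"yaw": 0}]}}

```text
clock: 36.1
eef_pos: [399.0, -262.4, 23.7]
eef_rot: [3.141, -0.001, 0.2]
wrist_force: [-0.8, -0.7, -0.9]
finger_gap: 25.9
finger_force: 8.0
```

Emit:
{"name": "arm_command", "arguments": {"targets": [{"hand": -1,"x": 0,"y": 0,"z": 0.001,"yaw": 0},{"hand": -1,"x": 0,"y": 0,"z": 0,"yaw": 0},{"hand": -1,"x": 0,"y": 0,"z": 0,"yaw": 0}]}}

```text
clock: 36.4
eef_pos: [398.7, -262.2, 22.1]
eef_rot: [3.141, -0.0, 0.2]
wrist_force: [-0.3, -0.2, -1.2]
finger_gap: 25.9
finger_force: 8.0
```

Emit:
{"name": "arm_command", "arguments": {"targets": [{"hand": -1,"x": 0,"y": 0,"z": 0.001,"yaw": 0},{"hand": -1,"x": 0,"y": 0,"z": 0,"yaw": 0},{"hand": -1,"x": 0,"y": 0,"z": 0,"yaw": 0}]}}

```text
clock: 36.7
eef_pos: [398.6, -262.1, 20.9]
eef_rot: [-3.142, 0.0, 0.2]
wrist_force: [-0.1, -0.4, -0.2]
finger_gap: 25.8
finger_force: 8.0
```

Emit:
{"name": "arm_command", "arguments": {"targets": [{"hand": -1,"x": 0,"y": 0,"z": 0.0006,"yaw": 0},{"hand": -1,"x": 0,"y": 0,"z": 0,"yaw": 0},{"hand": -1,"x": 0,"y": 0,"z": 0,"yaw": 0}]}}

```text
clock: 37.0
eef_pos: [398.7, -262.1, 20.8]
eef_rot: [3.141, -0.0, 0.2]
wrist_force: [-2.2, 1.6, 7.1]
finger_gap: 25.8
finger_force: 8.0
```

Emit:
{"name": "arm_command", "arguments": {"targets": [{"hand": -0.2,"x": 0,"y": 0,"z": 0,"yaw": 0},{"hand": -0.2,"x": 0,"y": 0,"z": 0,"yaw": 0},{"hand": -0.2,"x": 0,"y": 0,"z": 0,"yaw": 0},{"hand": 0.1,"x": 0,"y": 0,"z": 0,"yaw": 0},{"hand": 0.1,"x": 0,"y": 0,"z": -0.01,"yaw": 0},{"hand": 0.1,"x": 0,"y": 0,"z": -0.03,"yaw": 0},{"hand": 0.1,"x": 0,"y": 0,"z": -0.04,"yaw": 0},{"hand": 0.5,"x": 0,"y": 0,"z": -0.04,"yaw": 0},{"hand": 0.5,"x": 0,"y": 0,"z": -0.04,"yaw": 0},{"hand": 0.5,"x": 0,"y": 0,"z": -0.01,"yaw": 0}]}}

```text
clock: 38.0
eef_pos: [399.7, -262.9, 195.2]
eef_rot: [3.136, -0.004, 0.2]
wrist_force: [-0.1, 0.4, -0.7]
finger_gap: 69.3
finger_force: 0.0
```

Emit:
{"name": "arm_command", "arguments": {"targets": [{"hand": 0.5,"x": -0.015,"y": 0.025,"z": 0,"yaw": 0},{"hand": 0.5,"x": -0.02,"y": 0.03,"z": 0,"yaw": 0},{"hand": 0.5,"x": -0.02,"y": 0.03,"z": 0,"yaw": 0},{"hand": 0.5,"x": -0.02,"y": 0.03,"z": 0,"yaw": 0},{"hand": 0.5,"x": -0.02,"y": 0.03,"z": 0,"yaw": 0},{"hand": 0.5,"x": -0.02,"y": 0.03,"z": 0,"yaw": 0},{"hand": 0.5,"x": -0.02,"y": 0.03,"z": 0,"yaw": 0},{"hand": 0.5,"x": 0,"y": 0,"z": 0,"yaw": 0},{"hand": 0.5,"x": 0,"y": 0,"z": 0,"yaw": 0}]}}

```text
clock: 38.9
eef_pos: [306.6, -489.8, 189.8]
eef_rot: [-3.14, 0.0, 0.199]
wrist_force: [-0.4, 0.6, -0.2]
finger_gap: 70.3
finger_force: 0.0
```

Run:
```python
from h import *
a=camera("top")[:,:,::-1][150:430,90:560]; b=camera("scene")[:,:,::-1][120:450,110:480]
a=cv2.resize(a,(500,298)); b=cv2.resize(b,(500,446))[:300]
cv2.imwrite("pics/end.png",np.vstack([a,cv2.resize(camera("scene")[:,:,::-1][120:450,110:480],(336,300))] if 0 else [a,b]))
```

```text
(no output)
```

View pics/end.png

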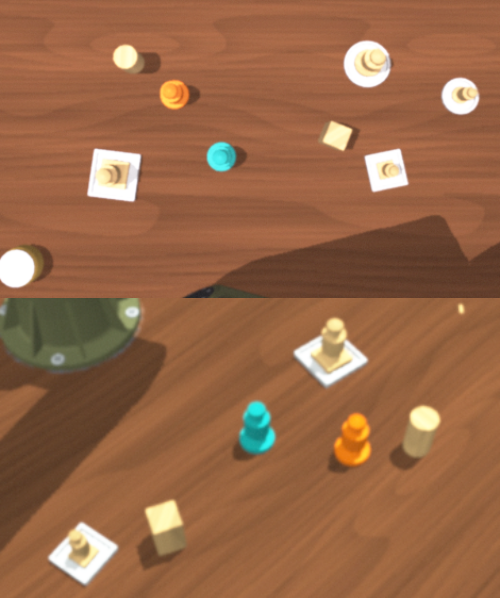

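All four finials stand upright and centred in their own trays: (367,62), (460,95), (114,175) and (387,170) in the top crop. The blanks have not moved, so I'm handing in.

```bash
python3 -c "
from cell import manip
print(manip.sign_off())"
```

```text
the job is handed in; nothing more can be done
None
```

The job is handed in: all four finials stand upright and centred in their matching trays in the final camera views, the two blanks are unmoved, and the work finished at about 39 s; the judge's verdict was not shown.

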